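# Wedge a knock-down display stand tight

## Robot

A 7-joint arm with a two-finger parallel gripper is mounted at the origin on the work surface. World frame = base frame: x ahead of the robot, y to its left, z up, the work surface at z = 0. Lengths are in m, angles in rad, forces in N, time in s.
With the tool pointing down it reaches from about 0.4 to 0.925 m from the base axis. Payload 5.6 kg.
Tool frame: the origin (TCP) lies midway between the tips of the shut fingers; the grasp point (between the pads) lies 19 mm behind it; z points along the fingers, y is the line along which they close (so a half turn about z gives the same grasp; the last joint's range is limited). The gripper opens to 85 mm and grips with 20 to 120 N. Pads are 22 mm wide; open, the fingers measure 114 mm over their backs; the gripper's body (76 mm by 85 mm) begins 54 mm behind the grasp point. The pads swing forward as they close: fully open they stand 13 mm farther back than shut.
Start: joints at [-1.19, 0.468, -0.012, 1.603, 0.006, 1.071, -0.056], TCP at [0.267, 0.592, 0.231] pointing down, gripper open.
Joint ranges: [-2.53, 2.53], [-0.31, 2.02], [-1.57, 1.55], [0.28, 2.44], [-1.29, 4.43], [0.15, 1.84], [-2.92, 2.92]. Speed limits (rad/s): [2.57, 2.57, 3.14, 3.14, 3.14, 3.14, 3.14].

## Interface

Orientations are given as a unit quaternion [x, y, z, w].
In Python, from rig import bot, snapshot, spot_in, place_of gives the robot as it stands. The module is installed in compiled form; this text tells all that it offers.
- The arm moves only by the tool step_arm, never from a script. Its argument "steps" is a list of rows, each a list of 4 numbers: the shift along the tool's x, y, z in units of 15 cm (1.0 is 15 cm), then the turn about the tool's z in units of 8 degrees (1.0 is 8 degrees). A call has 1 to 10 rows; each row shifts and turns the commanded pose from where the row before left it, along the tool's axes as they then stand; what a row does not reach is not made up. A row lasts 1/8 s, in which the tool goes at most 62.5 mm and 10.7 degrees, less where a joint would pass 70% of its speed; a pose out of reach is approached as far as the arm can. A call with a number of a shift or a turn outside -1 to 1 is refused whole. A call with a gripper value outside its range is refused whole. "grip" is the closure, from 0 (fully open) to 1 (shut), set as the call begins (left out, the last holds). The fingers move at their own pace and stop on an object; "newtons" is the grip in N (left out, the last holds). Time passes only in rows, so rows that do not move let the fingers close. It gives the time, the measured TCP pose, the force, the opening and the grip force at its end, in the units of the state.
- bot.sense(): the state, without advancing time (a new reading comes with each control period).
- snapshot(name): name is "side" or "top" or "wrist"; returns a dict with "image" (480x640x3 uint8, red, green, blue), "z_map" (480x640 float32, m along the optical axis (not along the pixel's ray), 0 where there is no reading), "camera_matrix" (3x3 intrinsics, pixels), "pose" (4x4, takes a point from camera to world coordinates). Camera axes: x right, y up, looking along -z (the intrinsics and any distortion apply to the point x, -y, -z); pixel columns grow to the right and rows downward; lengths in m; the calibration is good to about 2 mm. A picture is of the moment at which its call begins.
- bot.job_done(): hands the job in; it is judged then, once.
Trained networks look in a picture, given as the dict that the camera call returned (one of the last four; its "shot" number tells which), for a name from the list of things; names that differ only in an ending like _2 or _b are one class to them, and where a whole thing is asked for, a point or a joint stands for the part that bears it (a point fixed in the world has none). Each returns a list of dicts, best first, with "confidence" (0 to 1); they miss things now and then, are a little off and sometimes report something else, mostly with a low value. They report only what shows in the picture. A call takes as long as a camera call. They do not tell look-alikes from the thing itself.
- spot_in(picture, target): "point" ([x, y, z] in m, in world coordinates, good to about 4 mm: the middle of the surface that is visible of it).
- place_of(picture, target): "point" ([x, y, z] in m, in world coordinates, good to about 4 mm: a listed point, or the origin of a listed thing).
The state is a dict: "clock": time; "joint_positions": joint angles; "dq": joint speeds; "effort": joint torques, N m; "position": TCP position; "orientation": TCP orientation; "wrist_force": force on the tool from outside, world axes, zero at the start; "moment": the same for the moment, N m; "width": opening from 0.0 (shut) to 1.0 (fully open); "grip_force": force on a finger pad.
Only numpy, scipy, OpenCV 4.12 (cv2) and the standard library are available. Lean on these libraries where they do the work, as an engineer would, in place of code of your own. Each camera call takes 0.05 s, during which the arm holds its last target. There are 200 camera calls.

## Task

The rail of the wooden display stand is still loose in its post. Take the wooden knocker from its cork mat by the handle and use it to press or tap the wedge gently down into its slot, until the rail is drawn tight against the post and the wedge stops and sits firm, without pushing so hard that the wood splits; then stand the knocker upright on its mat again. Push on nothing of the stand but the wedge, with nothing but the knocker, and leave the other things on the counter alone.

Things in the scene. Friction and masses are not known exactly. Their poses are not given: they have to be found in the camera images.
- stand: Pale wooden stand, fixed. Two posts 125 mm tall, 60 x 40 mm, at y = -140..-100 and 100..140 mm, feet 130 mm long in x, a rail along y between them. Origin on the counter midway between the posts, z up. The rail's tenon (43 mm wide, z = 70..110 mm) passes the -y post to y = -192 mm; the wedge stands in its slot just outside the post, against a shim of unknown thickness 1.5 to 5.5 mm.
- rail (a joint): Gap in m between the rail's shoulder and the -y post: 0 = tight, 2 to 3 mm at the start. The wedge first slides freely (2 to 4 N), then takes hold. Driving it down 6 mm closes about 1 mm. While the rail moves it needs 6 to 15 N; once the gap is closed the push rises steeply. A last push of 18 to 24 N sets the wedge firm; it then holds by friction.
- wedge: Loose wooden wedge standing point down in the slot: 110 mm long, 24 mm wide in x, tapering 1:6 from a 24 mm thick head to an 8 mm tip. Origin at the tip in the plane of its flat face, which faces the post (+y of the wedge); z points up to the head. It splits if the knocker pushes it with more than 30 N.
- wedge_top (a point): Centre of the wedge's flat top face (24 x 24 mm), to be pressed: 184 to 191 mm above the counter at the start, when the wedge stands loosely in the slot, steadied by a small leaf spring. Where it stops depends on the unknown shim: somewhere from 137 to 167 mm.
- knocker: Turned wooden knocker of 0.2 kg (more or less) standing upright on the mat: a head 46 mm across and 40 mm high, with a handle 26 mm across from the head up to 130 mm above the underside. Origin at the centre of the underside, which is the striking face; z points up the handle.
- mat: Round cork mat fixed to the counter, 100 mm across and 5 mm thick. Origin at the centre of its underside.
- cup: Bystander: dark blue coffee cup, 66 mm across, 60 mm tall. Origin at the centre of its underside.
- burner: Bystander: blue and wood incense burner on four feet, 80 mm square, 141 mm tall. Origin at the centre of its underside.
- tray: Bystander: dark wooden tray 100 x 140 x 40 mm. Origin at the centre of its underside.
Not all that is in view belongs to the job. What is shaped like the wedge but black is not meant. Several things have the shape of the mat; the one meant has the colours described above.

How it is judged:
By the outcome, as a careful person would: the job done as asked, in the order asked, and still so for the second after the job is handed in, with the robot touching nothing.
It also fails if it takes over 51 s, if anything falls off the work surface, if the arm or the gripper's body presses on something with over 40 N, if the wrist force passes 120 N, or if a joint passes its speed limit or range.

## Working session

There is one attempt and no reset: what is moved stays moved. The work goes in short steps, Python scripts to look and compute and a tool call to move; the robot and the scene stay as the last step left them, time stands still between calls to the robot, and variables do not carry over. Pictures are saved under pics/ and viewed, at most 10 in all, crops included, and the job is handed in when it is done.

Besides the shell and the picture viewer there is one more tool, called in YAML: its name, and indented under it one key for each argument. step_arm: Moves the arm, as the interface text tells. Shifts and turns lie within -1 to 1; 1 stands for 15 cm of shift or 8 degrees of turn. Its arguments: {"type":"object","properties":{"steps":{"type":"array","items":{"type":"array","items":{"type":"number"}}},"grip":{"type":"number"},"newtons":{"type":"number"}},"required":["steps"]}

```bash
mkdir -p pics; python3 - <<'E'
from rig import bot,snapshot,spot_in,place_of
import cv2,numpy as np
s=bot.sense(); print({k:np.round(v,3).tolist() for k,v in s.items()})
for n in("side","top"):
    p=snapshot(n); cv2.imwrite(f"pics/{n}1.png",p["image"][:,:,::-1]); np.savez(f"{n}1.npz",**{k:p[k] for k in("image","z_map","camera_matrix","pose")})
    for t in("knocker","mat","wedge","wedge_top","stand","cup","burner","tray"):
        print(n,t,[(np.round(d["point"],3).tolist(),round(d["confidence"],2)) for d in place_of(p,t)[:4]])
E
```

```text
{'clock': 0.0, 'joint_positions': [-1.19, 0.468, -0.012, 1.604, 0.006, 1.071, -0.056], 'dq': [0.002, 0.001, 0.001, -0.001, -0.0, 0.001, -0.0], 'effort': [-0.0, -53.239, 0.021, -25.131, 0.011, 0.008, 0.0], 'position': [0.267, 0.592, 0.23], 'orientation': [0.21, 0.978, -0.001, -0.0], 'wrist_force': [0.972, -1.283, 0.364], 'moment': [0.02, 0.03, -0.012], 'grip_force': 0.0, 'width': 1.003}
side knocker [([0.518, -0.309, 0.004], 0.88)]
side mat [([0.554, -0.453, 0.002], 0.93), ([0.518, -0.302, 0.0], 0.62)]
side wedge [([0.495, -0.012, 0.081], 0.79), ([0.591, -0.162, 0.015], 0.7)]
side wedge_top [([0.599, -0.054, 0.011], 0.87), ([0.49, -0.021, 0.19], 0.73)]
side stand [([0.524, 0.13, 0.001], 0.6)]
side cup [([0.791, -0.069, -0.004], 0.75)]
side burner [([0.708, -0.288, -0.0], 0.84)]
side tray [([0.79, -0.069, -0.005], 0.65)]
top knocker [([0.52, -0.312, 0.004], 0.65)]
top mat [([0.549, -0.461, 0.001], 0.71)]
top wedge [([0.591, -0.169, 0.011], 0.85), ([0.492, -0.007, 0.077], 0.42)]
top wedge_top [([0.598, -0.055, 0.014], 0.64), ([0.488, -0.022, 0.19], 0.49)]
top stand [([0.524, 0.127, -0.002], 0.66)]
top cup [([0.793, -0.069, 0.001], 0.75)]
top burner [([0.715, -0.291, -0.004], 0.74), ([0.487, -0.02, 0.192], 0.51)]
top tray [([0.336, 0.388, 0.002], 0.68)]
```

View pics/side1.png

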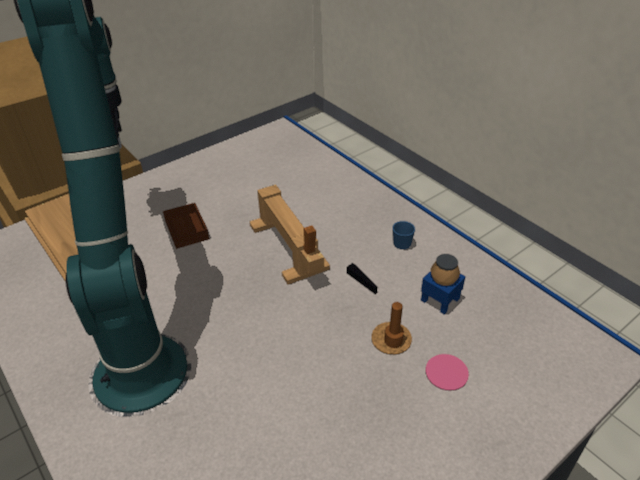

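View pics/top1.png

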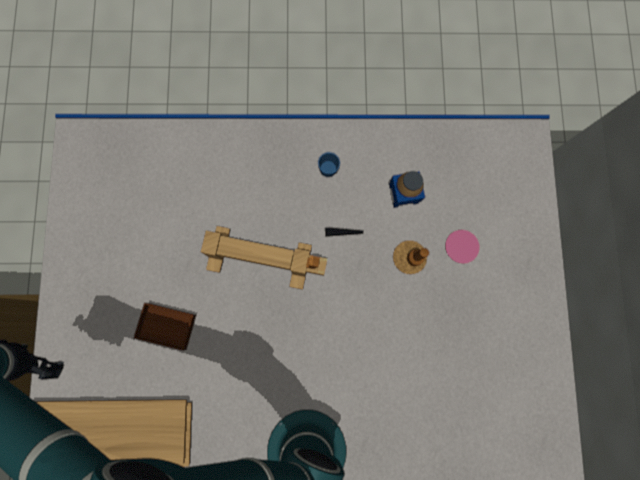

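The side view shows the knocker at (395,325) on the brown cork disc at (391,338). The pink disc at (447,372) has the same shape but the wrong colour, so the mat meant is the cork one. The brown wedge stands in the stand's slot at (310,240), and the black one lying at (362,278) is not meant. I'll confirm this in a crop and refine the positions from depth.

```bash
cat > h.py <<'E'
import numpy as np
from scipy.spatial.transform import Rotation as R
def cloud(p):
    z=p["z_map"];K=p["camera_matrix"];v,u=np.indices(z.shape)
    c=np.stack([(u-K[0,2])/K[0,0]*z,-(v-K[1,2])/K[1,1]*z,-z],-1)
    return c@p["pose"][:3,:3].T+p["pose"][:3,3]
def units(s,target,yaw=0):
    "world shift to tool units (15 cm)"
    return R.from_quat(s["orientation"]).inv().apply(np.array(target)-s["position"])/.15
E
python3 - <<'E'
import numpy as np,cv2
from h import *
ims=[]
for n,(r,c) in (("side",(210,290)),("top",(180,280))):
    p=np.load(n+"1.npz"); P=cloud(p); im=p["image"]
    ims.append(cv2.resize(im[r:r+180,c:c+180,::-1],(400,400),interpolation=cv2.INTER_CUBIC))
    def sel(cx,cy,rad,z0,z1):
        m=(np.hypot(P[...,0]-cx,P[...,1]-cy)<rad)&(P[...,2]>z0)&(P[...,2]<z1); return P[m]
    for lab,a in (("handle",(.518,-.309,.05,.06,.14)),("ktop",(.518,-.309,.05,.125,.15)),("head",(.518,-.309,.05,.02,.05)),("wtop",(.489,-.022,.05,.18,.2)),("wedge",(.489,-.022,.05,.13,.2)),("posttop",(.524,.127,.2,.12,.13))):
        q=sel(*a); 
        if len(q): print(n,lab,len(q),q.mean(0).round(4),q.min(0).round(4),q.max(0).round(4))
    q=sel(.524,.1,.25,.085,.13)[:,:2].astype(np.float32); print(n,"stand rect",cv2.minAreaRect(q))
cv2.imwrite("pics/crop1.png",np.hstack(ims))
E
```

```text
side handle 294 [ 0.5111 -0.3165  0.1064] [ 0.5006 -0.3258  0.06  ] [ 0.5289 -0.2997  0.1384]
side ktop 97 [ 0.5143 -0.3137  0.1327] [ 0.5031 -0.3258  0.1255] [ 0.5289 -0.2997  0.1384]
side head 239 [ 0.5075 -0.3196  0.0384] [ 0.4919 -0.3367  0.02  ] [ 0.5394 -0.29    0.0498]
side wtop 94 [ 0.4865 -0.024   0.1869] [ 0.4734 -0.0368  0.1802] [ 0.5018 -0.0062  0.1923]
side wedge 252 [ 0.4853 -0.0248  0.1671] [ 0.4734 -0.0372  0.1301] [0.5151 0.0189 0.1923]
side posttop 334 [0.5174 0.1408 0.1241] [ 0.4622 -0.0316  0.12  ] [0.5793 0.2763 0.1297]
side stand rect ((0.5170802474021912, 0.10953269153833389), (0.3418530821800232, 0.06264349073171616), 78.06885528564453)
top handle 137 [ 0.5136 -0.307   0.1167] [ 0.503  -0.3245  0.0607] [ 0.5286 -0.298   0.1397]
top ktop 81 [ 0.516  -0.3101  0.1354] [ 0.5042 -0.3245  0.126 ] [ 0.5286 -0.2988  0.1413]
top head 124 [ 0.5113 -0.3032  0.0425] [ 0.4936 -0.3323  0.0202] [ 0.5371 -0.2884  0.0498]
top wtop 99 [ 0.4873 -0.0211  0.19  ] [ 0.4744 -0.0337  0.1806] [ 0.5011 -0.0088  0.1972]
top wedge 134 [ 0.4871 -0.0162  0.1778] [ 0.4675 -0.0337  0.1301] [0.5227 0.0274 0.1972]
top posttop 771 [0.5209 0.1304 0.1253] [ 0.4651 -0.0194  0.12  ] [0.5781 0.2736 0.13  ]
top stand rect ((0.516508162021637, 0.10885775089263916), (0.3295643925666809, 0.06099088862538338), 78.14158630371094)
```

View pics/crop1.png

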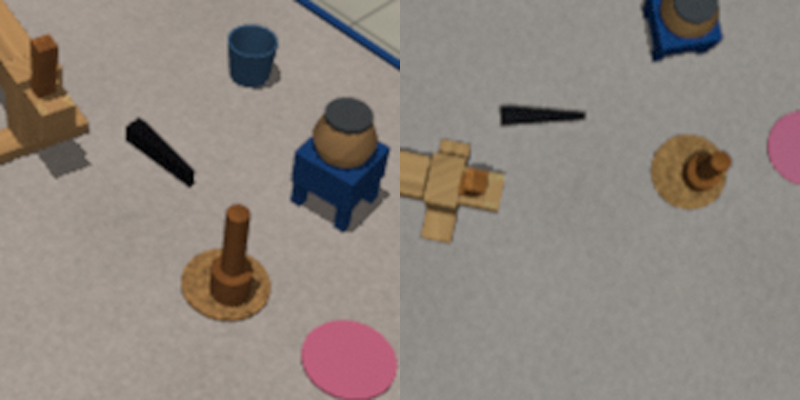

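The crop confirms it: the wooden knocker stands on the brown cork disc, the pink disc is a decoy, and the brown wedge is upright in the tenon while the black one lies loose. Now I'll plan the approach.

```bash
python3 - <<'E'
from h import *; from rig import bot
s=bot.sense(); a=units(s,[.5,.3,.28]); b=units(s,[.516,-.20,.28]);c=units(s,[.516,-.312,.2])
print(a,b-a,c-b)
p=np.load("top1.npz"); import cv2
for n in("top","side"):
    p=np.load(n+"1.npz");P=cloud(p);h=cv2.cvtColor(p["image"],cv2.COLOR_RGB2HSV)
    m=(np.hypot(P[...,0]-.516,P[...,1]+.31)<.08)&(P[...,2]<.015)&(h[...,1]>70)
    print(n,cv2.minEnclosingCircle(P[m][:,:2].astype(np.float32)),m.sum())
E
```

```text
[-2.21573321 -1.13928961 -0.32449652] [-1.46834122e+00 -2.99440527e+00 -1.78878825e-04] [-0.30710486 -0.68061915  0.53329142]
top ((0.520698606967926, -0.2991052567958832), 0.04946236312389374) 626
side ((0.5235490798950195, -0.29881179332733154), 0.05552103742957115) 652
```

step_arm:
  steps:
    - [-0.14,-0.07,-0.06,0]
    - [-0.24,-0.125,-0.06,0]
    - [-0.26,-0.13,-0.06,0]
    - [-0.26,-0.13,-0.06,0]
    - [-0.26,-0.13,-0.05,0]
    - [-0.26,-0.13,-0.03,0]
    - [-0.26,-0.13,0,0]
    - [-0.26,-0.13,0,0]
    - [-0.24,-0.17,0,0]
    - [-0.2,-0.24,0,0]
  grip: 0

```text
clock: 2.15
position: [0.5087, 0.2532, 0.28]
orientation: [0.211, 0.977, 0.0, 0.001]
wrist_force: [0.5, 0.2, -0.6]
width: 1.001
grip_force: 0.0
```

step_arm:
  steps:
    - [-0.13,-0.26,0,0]
    - [-0.13,-0.26,0,0]
    - [-0.13,-0.26,0,0]
    - [-0.13,-0.26,0,0]
    - [-0.13,-0.26,0,0]
    - [-0.13,-0.26,0,0]
    - [-0.13,-0.26,0,0]
    - [-0.13,-0.26,0,0]
    - [-0.13,-0.26,0,0]
    - [-0.1,-0.25,0,0]

```text
clock: 3.4
position: [0.5201, -0.1793, 0.2802]
orientation: [0.211, 0.977, 0.0, 0.001]
wrist_force: [1.1, -0.2, 0.5]
width: 1.002
grip_force: 0.0
```

```bash
cat > k.py <<'E'
from h import *; from rig import *
s=bot.sense(); print(s["clock"],s["position"],s["orientation"],s["joint_positions"].__repr__())
p=snapshot("wrist"); import cv2; cv2.imwrite("pics/w1.png",p["image"][:,:,::-1]); P=cloud(p)
m=(np.hypot(P[...,0]-.516,P[...,1]+.312)<.04)&(P[...,2]>.125)&(P[...,2]<.145); q=P[m]
print("ktop",m.sum(),q.mean(0) if len(q) else 0, cv2.minEnclosingCircle(q[:,:2].astype(np.float32)) if len(q) else 0)
m=(np.hypot(P[...,0]-.516,P[...,1]+.312)<.04)&(P[...,2]>.035)&(P[...,2]<.055); q=P[m]
print("head",m.sum(), cv2.minEnclosingCircle(q[:,:2].astype(np.float32)) if len(q) else 0)
for t in("knocker","mat"): print(t,[(np.round(d["point"],3),round(d["confidence"],2)) for d in place_of(p,t)[:2]])
print(units(s,[.516,-.312,.2]))
E
python3 k.py
```

```text
3.4 [ 0.52010959 -0.17933231  0.28016079] [2.11413077e-01 9.77396627e-01 4.80541323e-05 5.85266500e-04] array([-0.07018502,  0.25188718,  0.40924116,  1.81930926, -0.11223833,
        1.09185624,  1.52401484])
ktop 982 [ 0.51618811 -0.30853639  0.13419691] ((0.5171071887016296, -0.31076353788375854), 0.01315266266465187)
head 1040 ((0.5169177055358887, -0.3105270564556122), 0.023005526512861252)
knocker [(array([ 0.52 , -0.311,  0.004]), 0.86)]
mat [(array([ 0.551, -0.456, -0.002]), 0.92), (array([ 0.525, -0.3  ,  0.001]), 0.6)]
[-0.33996752 -0.81689418  0.53450879]
```

step_arm:
  steps:
    - [-0.08,-0.2,0,0]
    - [-0.09,-0.21,0.1,0]
    - [-0.09,-0.21,0.15,0]
    - [-0.08,-0.19,0.15,0]
    - [0,0,0.13,0]
    - [0,0,0,0]

```text
clock: 4.3
position: [0.5169, -0.3061, 0.1984]
orientation: [0.21, 0.978, 0.001, -0.002]
wrist_force: [-0.1, 1.2, 0.2]
width: 0.999
grip_force: 0.0
```

```bash
python3 - <<'E'
from h import *; from rig import *
s=bot.sense(); print(s["position"],units(s,[.517,-.311,.08]))
E
```

```text
[ 0.51691418 -0.30607801  0.19838595] [-0.01673607 -0.03063303  0.78915003]
```

step_arm:
  steps:
    - [-0.015,-0.03,0.1,0]
    - [0,0,0.15,0]
    - [0,0,0.15,0]
    - [0,0,0.15,0]
    - [0,0,0.15,0]
    - [0,0,0.09,0]
    - [0,0,0,0]

```text
clock: 5.18
position: [0.5177, -0.3123, 0.0806]
orientation: [0.21, 0.978, 0.0, -0.001]
wrist_force: [0.5, -1.3, -0.3]
width: 1.0
grip_force: 0.0
```

step_arm:
  steps:
    - [0,0,0,0]
    - [0,0,0,0]
    - [0,0,0,0]
    - [0,0,0,0]
    - [0,0,0,0]
    - [0,0,0,0]
  grip: 1
  newtons: 80

```text
clock: 5.92
position: [0.5183, -0.3129, 0.0819]
orientation: [0.21, 0.978, 0.0, 0.001]
wrist_force: [-1.6, 1.4, 6.5]
width: 0.285
grip_force: 78.1
```

step_arm:
  steps:
    - [0,0,-0.06,0]
    - [0,0,-0.12,0]
    - [0,0,-0.2,0]
    - [0,0,-0.25,0]
    - [0,0,-0.25,0]
    - [0,0,-0.25,0]
    - [0,0,-0.2,0]
    - [0,0,-0.12,0]
    - [0,0,0,0]
    - [0,0,0,0]

```text
clock: 7.18
position: [0.5172, -0.3125, 0.2975]
orientation: [0.21, 0.978, 0.0, -0.001]
wrist_force: [-0.7, 0.1, -2.2]
width: 0.286
grip_force: 78.4
```

```bash
cat > c.py <<'E'
from h import *; from rig import *; import cv2,sys
s=bot.sense(); print(s["clock"],s["position"],s["orientation"],s["wrist_force"])
p=snapshot("side");P=cloud(p);x,y,z=s["position"]
for dz in (-.055,-.04,.0,):
    m=(np.hypot(P[...,0]-x,P[...,1]-y)<.035)&(abs(P[...,2]-z-dz)<.008);q=P[m]
    if len(q): print(dz,len(q),q.mean(0),q.min(0),q.max(0))
print([(np.round(d["point"],3),round(d["confidence"],2)) for d in place_of(p,"knocker")[:2]], [(np.round(d["point"],3),round(d["confidence"],2)) for d in place_of(p,"wedge_top")[:2]])
cv2.imwrite("pics/"+sys.argv[1],cv2.resize(p["image"][130:370,240:480,::-1],(600,600),interpolation=cv2.INTER_CUBIC))
u=units(s,[.488,-.023,z]);print(u)
E
python3 c.py lift.png
```

```text
7.175 [ 0.51723461 -0.31248244  0.29751695] [ 2.10363638e-01  9.77622596e-01  2.86065727e-04 -1.05735895e-03] [-0.7385385   0.14571804 -2.23096546]
-0.055 101 [ 0.50260418 -0.32365759  0.24290801] [ 0.49052166 -0.33561675  0.2351866 ] [ 0.5328811  -0.29437429  0.25047537]
-0.04 214 [ 0.50776179 -0.31905346  0.25848087] [ 0.49052036 -0.33585083  0.2496135 ] [ 0.53698339 -0.28973952  0.26543882]
0.0 47 [ 0.50563421 -0.31704871  0.2986321 ] [ 0.49926585 -0.33469103  0.28972567] [ 0.51853824 -0.29345972  0.30535923]
[(array([ 0.517, -0.309,  0.218]), 0.92)] [(array([ 0.495, -0.022,  0.191]), 0.8), (array([ 0.597, -0.057,  0.012]), 0.69)]
[0.97143121 1.67891308 0.00231744]
```

View pics/lift.png

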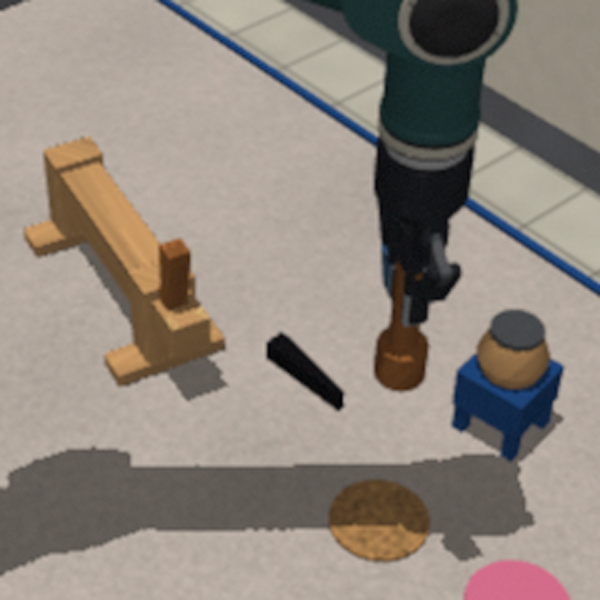

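The knocker hangs upright in the gripper at (400,340), and the mat is empty at (380,520). Next I move it over the wedge.

step_arm:
  steps:
    - [0.07,0.12,0,0]
    - [0.13,0.22,0,0]
    - [0.16,0.28,0,0]
    - [0.17,0.3,0,0]
    - [0.16,0.28,0,0]
    - [0.13,0.22,0,0]
    - [0.1,0.17,0,0]
    - [0.05,0.1,0,0]
    - [0,0,0,0]
    - [0,0,0,0]

```text
clock: 8.57
position: [0.4895, -0.0233, 0.2988]
orientation: [0.211, 0.977, -0.0, 0.0]
wrist_force: [0.3, -0.1, -2.0]
width: 0.286
grip_force: 78.5
```

```bash
python3 - <<'E'
from h import *; from rig import *
s=bot.sense(); print(s["position"],s["wrist_force"],units(s,[.488,-.021,.28]))
E
```

```text
[ 0.48954916 -0.02325899  0.29876254] [ 0.32050119 -0.0661977  -2.04413767] [0.01566185 0.00952436 0.12507341]
```

step_arm:
  steps:
    - [0.015,0.01,0.05,0]
    - [0,0,0.06,0]
    - [0,0,0.04,0]
    - [0,0,0.02,0]
    - [0,0,0.02,0]
    - [0,0,0.02,0]
    - [0,0,0,0]

```text
clock: 9.45
position: [0.488, -0.0197, 0.2671]
orientation: [0.21, 0.978, -0.0, -0.0]
wrist_force: [-0.1, 0.5, -2.1]
width: 0.283
grip_force: 78.5
```

step_arm:
  steps:
    - [0,0,0.01,0]
    - [0,0,0.01,0]
    - [0,0,0.01,0]
    - [0,0,0.01,0]
    - [0,0,0,0]

```text
clock: 10.07
position: [0.4881, -0.0197, 0.2612]
orientation: [0.21, 0.978, 0.0, 0.0]
wrist_force: [1.3, 0.1, -1.9]
width: 0.286
grip_force: 78.5
```

step_arm:
  steps:
    - [0,0,0.01,0]
    - [0,0,0.01,0]
    - [0,0,0.01,0]
    - [0,0,0.01,0]
    - [0,0,0,0]

```text
clock: 10.7
position: [0.488, -0.0197, 0.2551]
orientation: [0.21, 0.978, -0.0, -0.0]
wrist_force: [-0.2, -0.4, -0.2]
width: 0.288
grip_force: 78.5
```

```bash
python3 c.py press.png
```

```text
10.7 [ 0.48801401 -0.01969693  0.25507904] [ 2.10341721e-01  9.77627921e-01 -2.66920766e-05 -9.03209854e-05] [-0.23104646 -0.39922724 -0.20828757]
-0.055 88 [ 0.47587559 -0.03303011  0.19967675] [ 0.46362858 -0.04414256  0.19219284] [ 0.49978622 -0.0077157   0.20806831]
-0.04 158 [ 0.48050865 -0.02788077  0.21578648] [ 0.461676   -0.04462357  0.20721949] [0.51145005 0.00112786 0.22307568]
0.0 37 [ 0.47639706 -0.02784047  0.25622138] [ 0.46999272 -0.04233771  0.24711633] [ 0.4894625  -0.01204995  0.26288666]
[(array([ 0.488, -0.014,  0.178]), 0.68)] [(array([ 0.49 , -0.024,  0.18 ]), 0.73), (array([ 0.599, -0.055,  0.012]), 0.68)]
[-8.97125134e-03 -2.01103660e-02  3.30089884e-07]
```

View pics/press.png

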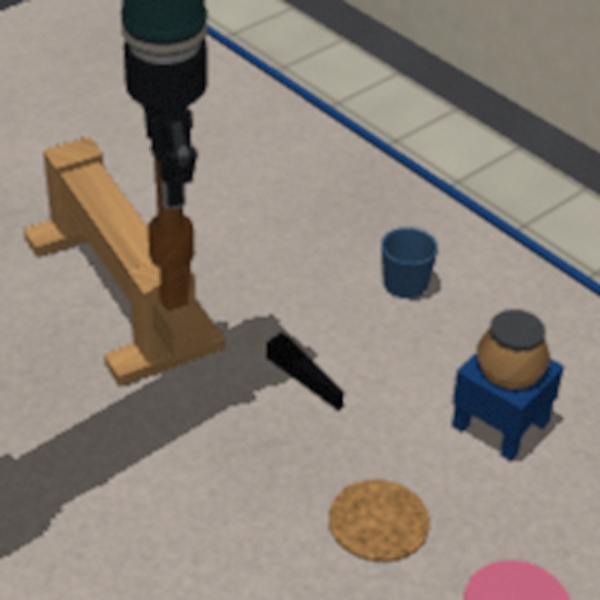

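The knocker head at (172,240) sits centred on the wedge at (173,285), which is now sliding. The push on the wedge is the z reading plus about 2.1 N of tare. I continue in small steps.

step_arm:
  steps:
    - [0,0,0.01,0]
    - [0,0,0.01,0]
    - [0,0,0.01,0]
    - [0,0,0.01,0]

```text
clock: 11.35
position: [0.4886, -0.0194, 0.2501]
orientation: [0.21, 0.978, 0.0, 0.001]
wrist_force: [-0.7, 1.8, 6.3]
width: 0.286
grip_force: 78.5
```

step_arm:
  steps:
    - [0,0,0.01,0]
    - [0,0,0.01,0]
    - [0,0,0.01,0]

```text
clock: 11.72
position: [0.4886, -0.0194, 0.2456]
orientation: [0.21, 0.978, 0.0, 0.001]
wrist_force: [-1.0, 0.7, 6.1]
width: 0.287
grip_force: 78.5
```

step_arm:
  steps:
    - [0,0,0.01,0]
    - [0,0,0.01,0]

```text
clock: 11.98
position: [0.4885, -0.0194, 0.2426]
orientation: [0.21, 0.978, 0.0, 0.001]
wrist_force: [-1.2, 1.0, 5.7]
width: 0.286
grip_force: 78.5
```

step_arm:
  steps:
    - [0,0,0.007,0]
    - [0,0,0.007,0]

```text
clock: 12.22
position: [0.4885, -0.0194, 0.2404]
orientation: [0.21, 0.978, 0.0, 0.001]
wrist_force: [-0.5, 1.2, 7.0]
width: 0.288
grip_force: 78.5
```

step_arm:
  steps:
    - [0,0,0.006,0]
    - [0,0,0.006,0]

```text
clock: 12.48
position: [0.4885, -0.0194, 0.2386]
orientation: [0.21, 0.978, 0.0, 0.0]
wrist_force: [-1.5, 1.0, 5.2]
width: 0.286
grip_force: 78.5
```

step_arm:
  steps:
    - [0,0,0.005,0]
    - [0,0,0.004,0]

```text
clock: 12.72
position: [0.4889, -0.0195, 0.2381]
orientation: [0.21, 0.978, 0.001, 0.001]
wrist_force: [-2.8, 1.5, 13.5]
width: 0.286
grip_force: 79.6
```

step_arm:
  steps:
    - [0,0,0.002,0]
    - [0,0,0,0]

```text
clock: 12.98
position: [0.4889, -0.0195, 0.2381]
orientation: [0.21, 0.978, 0.001, 0.001]
wrist_force: [-3.3, 1.0, 12.9]
width: 0.288
grip_force: 79.7
```

step_arm:
  steps:
    - [0,0,0.002,0]
    - [0,0,0,0]

```text
clock: 13.22
position: [0.489, -0.0195, 0.238]
orientation: [0.21, 0.978, 0.001, 0.001]
wrist_force: [-3.1, 0.7, 14.5]
width: 0.285
grip_force: 79.9
```

step_arm:
  steps:
    - [0,0,0.003,0]
    - [0,0,0,0]

```text
clock: 13.48
position: [0.4892, -0.0195, 0.2379]
orientation: [0.21, 0.978, 0.001, 0.001]
wrist_force: [-3.1, 0.2, 16.2]
width: 0.282
grip_force: 80.1
```

step_arm:
  steps:
    - [0,0,0.002,0]
    - [0,0,0,0]

```text
clock: 13.72
position: [0.4893, -0.0195, 0.2378]
orientation: [0.21, 0.978, 0.001, 0.001]
wrist_force: [-3.1, 0.7, 18.3]
width: 0.286
grip_force: 80.3
```

step_arm:
  steps:
    - [0,0,0.003,0]
    - [0,0,0,0]

```text
clock: 13.98
position: [0.4895, -0.0196, 0.2378]
orientation: [0.21, 0.978, 0.001, 0.002]
wrist_force: [-4.5, -0.0, 20.1]
width: 0.283
grip_force: 80.5
```

step_arm:
  steps:
    - [0,0,0.002,0]
    - [0,0,0,0]
    - [0,0,0,0]

```text
clock: 14.35
position: [0.4896, -0.0196, 0.2377]
orientation: [0.21, 0.978, 0.001, 0.002]
wrist_force: [-4.8, -0.7, 21.6]
width: 0.291
grip_force: 80.6
```

step_arm:
  steps:
    - [0,0,0.002,0]
    - [0,0,0,0]
    - [0,0,0,0]

```text
clock: 14.72
position: [0.4897, -0.0196, 0.2377]
orientation: [0.21, 0.978, 0.001, 0.002]
wrist_force: [-5.1, 1.1, 23.2]
width: 0.286
grip_force: 80.8
```

step_arm:
  steps:
    - [0,0,-0.01,0]
    - [0,0,-0.02,0]
    - [0,0,-0.04,0]
    - [0,0,-0.08,0]
    - [0,0,-0.15,0]
    - [0,0,-0.15,0]
    - [0,0,0,0]
    - [0,0,0,0]

```text
clock: 15.72
position: [0.4876, -0.0197, 0.301]
orientation: [0.21, 0.978, -0.0, -0.001]
wrist_force: [-0.5, -0.5, -2.1]
width: 0.286
grip_force: 78.5
```

```bash
python3 c.py after.png; python3 - <<'E'
from h import *; from rig import *
s=bot.sense(); z=s["position"][2]; print(units(s,[.520,-.306,z]))
E
```

```text
15.725 [ 0.48756469 -0.01973199  0.30096946] [ 2.10329665e-01  9.77630368e-01 -1.51398299e-04 -5.21738500e-04] [-0.4633856  -0.45499288 -2.05024155]
-0.055 100 [ 0.47628254 -0.03317009  0.24566535] [ 0.46041366 -0.04518553  0.23800614] [ 0.50295238 -0.00749079  0.25393326]
-0.04 166 [ 0.48023578 -0.02807181  0.26181969] [ 0.46152941 -0.0440127   0.25320154] [0.50596922 0.00199568 0.26888949]
0.0 32 [ 0.4762054  -0.02787001  0.30130255] [ 0.46782517 -0.04255435  0.29320942] [ 0.4881267  -0.01154804  0.30882064]
[(array([0.525, 0.132, 0.001]), 0.57)] [(array([ 0.491, -0.023,  0.162]), 0.78), (array([ 0.597, -0.054,  0.012]), 0.61)]
[-1.16050816e-02 -1.86656575e-02 -1.47755805e-06]
[-9.82319231e-01 -1.65052523e+00  1.12980217e-04]
```

View pics/after.png

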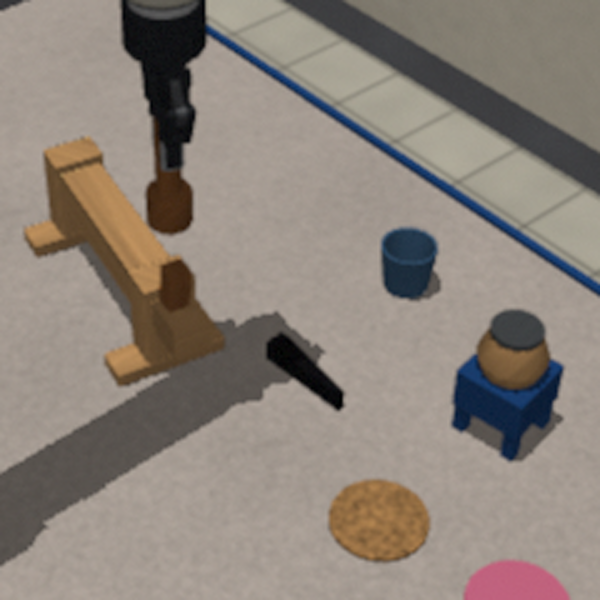

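The wedge stands driven in, with its top at z ≈ 0.162, and stayed put when the load came off. Its peak push was about 25 N. Next I return the knocker to the cork mat, seen at (380,520).

step_arm:
  steps:
    - [-0.07,-0.12,0,0]
    - [-0.13,-0.22,0,0]
    - [-0.16,-0.27,0,0]
    - [-0.17,-0.28,0,0]
    - [-0.16,-0.27,0,0]
    - [-0.13,-0.22,0,0]
    - [-0.1,-0.17,0.1,0]
    - [-0.06,-0.1,0.15,0]
    - [0,0,0.2,0]
    - [0,0,0.2,0]

```text
clock: 17.12
position: [0.5198, -0.3059, 0.2023]
orientation: [0.211, 0.978, 0.0, -0.001]
wrist_force: [0.8, -0.9, -1.6]
width: 0.282
grip_force: 78.6
```

step_arm:
  steps:
    - [0,0,0.2,0]
    - [0,0,0.2,0]
    - [0,0,0.15,0]
    - [0,0,0.1,0]
    - [0,0,0.05,0]
    - [0,0,0,0]
    - [0,0,0,0]

```text
clock: 18.0
position: [0.5208, -0.3061, 0.1]
orientation: [0.21, 0.978, -0.0, 0.001]
wrist_force: [0.2, -0.4, -2.4]
width: 0.282
grip_force: 78.6
```

```bash
python3 - <<'E'
from h import *; from rig import *
s=bot.sense(); print(s["position"],s["wrist_force"],units(s,[.520,-.306,.082]))
E
```

```text
[ 0.52079197 -0.30614412  0.09996478] [ 0.20106371 -0.40814821 -2.3855069 ] [ 0.00539177 -0.00129502  0.11975703]
```

step_arm:
  steps:
    - [0,0,0.04,0]
    - [0,0,0.03,0]
    - [0,0,0.02,0]
    - [0,0,0.01,0]
    - [0,0,0.01,0]
    - [0,0,0,0]

```text
clock: 18.75
position: [0.5202, -0.3058, 0.0826]
orientation: [0.21, 0.978, 0.0, -0.0]
wrist_force: [0.2, 0.3, -1.9]
width: 0.286
grip_force: 78.6
```

step_arm:
  steps:
    - [0,0,0.007,0]
    - [0,0,0,0]

```text
clock: 19.0
position: [0.5205, -0.3059, 0.082]
orientation: [0.21, 0.978, -0.0, 0.0]
wrist_force: [-0.5, 0.4, 1.5]
width: 0.286
grip_force: 78.9
```

step_arm:
  steps:
    - [0,0,0,0]
    - [0,0,0,0]
    - [0,0,0,0]
    - [0,0,0,0]
    - [0,0,0,0]
    - [0,0,0,0]
    - [0,0,0,0]
  grip: 0

```text
clock: 19.88
position: [0.5203, -0.3058, 0.0816]
orientation: [0.21, 0.978, 0.0, 0.0]
wrist_force: [-0.3, -0.1, -0.2]
width: 1.0
grip_force: 0.0
```

step_arm:
  steps:
    - [0,0,-0.06,0]
    - [0,0,-0.12,0]
    - [0,0,-0.2,0]
    - [0,0,-0.2,0]
    - [0,0,-0.2,0]
    - [0,0,-0.2,0]
    - [0,0,-0.15,0]
    - [0,0,-0.1,0]
    - [0,0,0,0]
    - [0,0,0,0]

```text
clock: 21.12
position: [0.5199, -0.3054, 0.2654]
orientation: [0.21, 0.978, 0.0, -0.001]
wrist_force: [-0.2, 0.0, -0.0]
width: 1.003
grip_force: 0.0
```

```bash
python3 - <<'E'
from h import *; from rig import *; import cv2
s=bot.sense(); print(s["clock"],s["position"])
p=snapshot("side");P=cloud(p)
for lab,c,r,z0,z1 in(("handletop",(.52,-.306),.04,.12,.15),("head",(.52,-.306),.04,.02,.05),("wedgetop",(.488,-.021),.025,.15,.2)):
    q=P[(np.hypot(P[...,0]-c[0],P[...,1]-c[1])<r)&(P[...,2]>z0)&(P[...,2]<z1)]; print(lab,len(q),cv2.minEnclosingCircle(q[:,:2].astype(np.float32)),q[:,2].max())
for t in("knocker","wedge_top"):print(t,[(np.round(d["point"],3),round(d["confidence"],2)) for d in place_of(p,t)[:2]])
cv2.imwrite("pics/end.png",cv2.resize(p["image"][130:370,240:480,::-1],(600,600),interpolation=cv2.INTER_CUBIC))
E
```

```text
21.125 [ 0.51986298 -0.30541048  0.26537788]
handletop 114 ((0.5163775086402893, -0.3050435483455658), 0.015148174948990345) 0.13912387027513662
head 237 ((0.5170454382896423, -0.30676329135894775), 0.024254992604255676) 0.04997439781349122
wedgetop 98 ((0.4907229542732239, -0.021967291831970215), 0.019646693021059036) 0.16471686936848096
knocker [(array([ 0.521, -0.302,  0.005]), 0.6)]
wedge_top [(array([ 0.49 , -0.02 ,  0.161]), 0.8), (array([ 0.596, -0.055,  0.013]), 0.63)]
```

View pics/end.png

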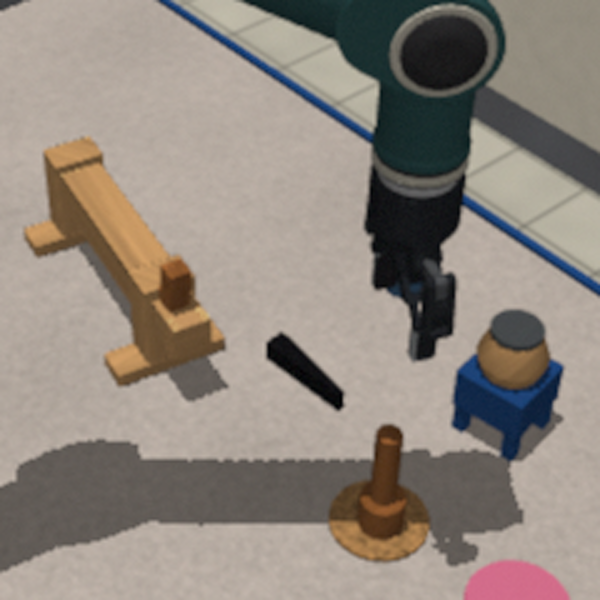

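The knocker stands upright on the cork mat at (383,490). The wedge is seated at (177,285) and nothing else has moved, so I'm handing the job in.

```bash
python3 -c "
from rig import bot
print(bot.job_done())"
```

```text
the job is handed in; nothing more can be done
None
```

I pressed the wedge down until it stopped, with a last push of about 25 N (estimated from the wrist force), stood the knocker upright back on its cork mat, and handed the job in at about 21 s; I judged the rail tight from that stop and did not measure the gap.

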